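# Free the binding plotter carriage

## Task

The plotter carriage no longer runs to its home end, because one of the three cam clamps squeezes the channel too tightly. With all clamps still closed, slide the carriage gently from the parking end towards home until you feel it go distinctly tight, without forcing it, then back it off until it is free again. Swing open the lever of the clamp where it went tight, leave the other two clamped, and run the carriage fully home against its stop, disturbing nothing else on the bench.

Things in the scene. Friction and masses are not known exactly. Their poses are not given: they have to be found in the camera images.
- track: Plotter axis, screwed down: plywood base 170 x 500 x 18 mm under a slotted aluminium channel (44 mm wide, top 48 mm above the bench) along y. Origin: middle of the base's underside. +y points from parking end to home end; the levers are on the +x side. Steel clamp blocks, tops at 44 mm, flank the channel at y = -70, 30 and 130 mm; end stops 68 mm high have their faces at y = -207 and 207 mm.
- carriage (a joint): Carriage travel in m: 0 parked, 0.34 home at the +y stop; its centre is at track y = value - 0.17. Drag about 1.5 N, up to 1 N more at a properly set clamp. At the too tight clamp it climbs steeply, to some 8 N in 2 mm and 12 N in 4 mm, from where the carriage's centre is about 16 mm short of the middle of that clamp's block; over about 12 N would be forcing it.
- carriage_grip (a point): Top centre of the carriage's upright black grip, 113 mm above the bench. The grip is 34 mm across the channel, 20 mm along it, 55 mm tall, on the middle of an aluminium plate 60 mm across by 70 mm along (top 58 mm above the bench); a low pen holder (top 80 mm above the bench) sticks out on the -x side.
- shoe (a joint): How far the carriage's sprung guide shoe is pressed in, in m: near 0 running free, up to 0.0006 at a properly set clamp, more where the channel pinches it; it pushes back 5.5 N per mm. The shoe is out of sight in the slot beneath the carriage's centre.
- clamp_a (a joint): Cam lever of the first clamp counted from the parking end (block centre at track y = -70 mm), in rad: 0 clamped, the lever pointing along track +y; it swings clockwise seen from above, away from the channel, to 1.4, pointing nearly along track +x. About 1.0 or more is eased. Stiff (about 0.18 N m) and stays where it is left.
- clamp_a_hub (a point): On the pivot axis of the first clamp's lever, top of the 22 mm steel hub, 61 mm above the bench; 45 mm to the +x side of the channel's middle line.
- clamp_a_tip (a point): Top of the black lever grip of the first clamp, 55 mm from its pivot and 78 mm above the bench. The grip is 12 mm wide, reaches from 27 to 77 mm from the pivot and from 56 to 78 mm above the bench; a finger can be put beside it, over the channel, to push it, or it can be pinched.
- clamp_b (a joint): Cam lever of the second clamp counted from the parking end (block centre at track y = 30 mm), in rad: 0 clamped, the lever pointing along track +y; it swings clockwise seen from above, away from the channel, to 1.4, pointing nearly along track +x. About 1.0 or more is eased. Stiff (about 0.18 N m) and stays where it is left.
- clamp_b_hub (a point): On the pivot axis of the second clamp's lever, top of the 22 mm steel hub, 61 mm above the bench; 45 mm to the +x side of the channel's middle line.
- clamp_b_tip (a point): Top of the black lever grip of the second clamp, 55 mm from its pivot and 78 mm above the bench. The grip is 12 mm wide, reaches from 27 to 77 mm from the pivot and from 56 to 78 mm above the bench; a finger can be put beside it, over the channel, to push it, or it can be pinched.
- clamp_c (a joint): Cam lever of the third clamp counted from the parking end (block centre at track y = 130 mm), in rad: 0 clamped, the lever pointing along track +y; it swings clockwise seen from above, away from the channel, to 1.4, pointing nearly along track +x. About 1.0 or more is eased. Stiff (about 0.18 N m) and stays where it is left.
- clamp_c_hub (a point): On the pivot axis of the third clamp's lever, top of the 22 mm steel hub, 61 mm above the bench; 45 mm to the +x side of the channel's middle line.
- clamp_c_tip (a point): Top of the black lever grip of the third clamp, 55 mm from its pivot and 78 mm above the bench. The grip is 12 mm wide, reaches from 27 to 77 mm from the pivot and from 56 to 78 mm above the bench; a finger can be put beside it, over the channel, to push it, or it can be pinched.
- screwdriver: Bystander: screwdriver lying on the bench beyond the track. Origin: at its middle, on the bench.
- tape_roll: Bystander: roll of tape lying flat, 84 mm across, 24 mm high. Origin: centre of its underside.
- parts_tray: Bystander: black parts tray 100 x 75 x 32 mm. Origin: centre of its underside.

How it is judged:
On the way, in this order (a step that is already met when the one before it is completed fails the run):
1. with all clamps closed, the carriage is slid until it goes tight (shoe pressed in more than 0.7 mm) (value of joint shoe above 0.0007 m and value of joint each of clamp_a, clamp_b, clamp_c below 0.15 rad), for 0.03 s.
2. the carriage is backed off and runs free (shoe pressed in less than 0.4 mm), the clamps still closed (value of joint shoe below 0.0004 m and value of joint each of clamp_a, clamp_b, clamp_c below 0.15 rad), for 0.3 s.
3. one clamp lever is swung open (more than 1.0 rad), the other two stay closed (((value of joint clamp_a above 1 rad and value of joint each of clamp_b, clamp_c below 0.15 rad) or (value of joint clamp_b above 1 rad and value of joint each of clamp_a, clamp_c below 0.15 rad) or (value of joint clamp_c above 1 rad and value of joint each of clamp_a, clamp_b below 0.15 rad))), for 0.2 s.
At the end, for the whole second after the job is handed in: The carriage rests at its home end (within 5 mm of the stop, travel above 0.335 m), its shoe free (pressed in less than 0.8 mm), exactly one clamp lever open (more than 1.0 rad) and the other two closed (less than 0.15 rad) (value of joint carriage above 0.335 m and value of joint shoe below 0.0008 m and ((value of joint clamp_a above 1 rad and value of joint each of clamp_b, clamp_c below 0.15 rad) or (value of joint clamp_b above 1 rad and value of joint each of clamp_a, clamp_c below 0.15 rad) or (value of joint clamp_c above 1 rad and value of joint each of clamp_a, clamp_b below 0.15 rad)) and velocity of joint carriage between -0.01 and 0.01 m/s); the robot touches nothing.
It fails at once if the carriage is forced into the tight spot (shoe pressed in more than 4 mm, about 15 N) (value of joint shoe above 0.004 m).
It fails at once if a clamp is opened while the carriage is wedged, or the carriage is driven into the tight clamp with a wrong one open (value of joint shoe above 0.0012 m and value of joint any of clamp_a, clamp_b, clamp_c above 0.3 rad).
It fails at once if two clamps are open at once (value of joint each of clamp_a, clamp_b above 0.3 rad or value of joint each of clamp_b, clamp_c above 0.3 rad or value of joint each of clamp_a, clamp_c above 0.3 rad).
It fails at once if the screwdriver, tape roll or parts tray is disturbed (moved more than 30 mm) (distance of any of screwdriver, tape_roll, parts_tray from where it was at the start of the episode above 0.03 m).
It also fails if it takes over 70 s, if anything falls off the work surface, if the arm or the gripper's body presses on something with over 40 N, if the wrist force passes 120 N, or if a joint passes its speed limit or range.

## Robot

A 6-joint arm with a two-finger parallel gripper is mounted at the origin on the work surface. World frame = base frame: x ahead of the robot, y to its left, z up, the work surface at z = 0. Lengths are in m, angles in rad, forces in N, time in s.
With the tool pointing down it reaches from about 0.35 to 0.975 m from the base axis. Payload 4.9 kg.
Tool frame: the origin (TCP) lies on the centre line of the jaws, within the pads' length; the fingertips stand manip.tip_reach ahead of it and the grasp point (between the pads) is the TCP (manip.tip_reach is the distance from the TCP to the fingertips, in m); z points along the fingers, y is the line along which they close (so a half turn about z gives the same grasp; the last joint's range is limited). The gripper opens to 85 mm and grips with 20 to 120 N. Pads are 22 mm wide; open, the fingers measure 114 mm over their backs; the gripper's body (76 mm by 85 mm) begins 54 mm behind the grasp point. The pads swing forward as they close: fully open they stand 13 mm farther back than shut.
Start: joints at [1.223, 0.053, 1.613, -0, 1.476, -0.119], TCP at [0.142, 0.609, 0.25] pointing down, gripper open.
Joint ranges: [-3.01, 3.01], [-1.01, 2.22], [0.06, 2.58], [-1.02, 4.17], [0.09, 2.62], [-3.14, 3.14]. Speed limits (rad/s): [2.57, 2.57, 3.14, 3.14, 3.14, 3.14].

## Interface

Orientations are given as a unit quaternion [w, x, y, z].
In Python, from plant import manip gives the robot as it stands. The module is installed in compiled form; this text tells all that it offers.
- The arm moves only by the tool move_arm, never from a script. Its argument "rows" is a list of rows, each a list of 7 numbers: the shift along the tool's x, y, z in cm, then the turn, a rotation vector about the tool's x, y, z in degrees, then the opening, from -1 (shut) to 1 (fully open). In form: [[tx, ty, tz, ax, ay, az, jaw], ...]. A call has 1 to 20 rows; each row shifts and turns the commanded pose from where the row before left it, along the tool's axes as they then stand; what a row does not reach is not made up. A row lasts 1/12 s, in which the tool goes at most 41.7 mm and 7.16 degrees, less where a joint would pass 70% of its speed; a pose out of reach is approached as far as the arm can. A call is refused whole if a number of a shift passes 4.17 or a number of a turn 7.16, either way. A call with a gripper value outside its range is refused whole. The fingers move at their own pace and stop on an object; the grip force is fixed at half the most. Time passes only in rows, so rows that do not move let the fingers close. It gives the time, the measured TCP pose, the force, the opening and the grip force at its end, in the units of the state.
- manip.state(): the state, without advancing time (a new reading comes with each control period).
- manip.grab_frame(name): name is "side" or "top" or "wrist"; returns a dict with "img" (400x640x3 uint8, blue, green, red), "mtx" (3x3 intrinsics, pixels), "R" (3x3) and "t" (3): a world point X has camera coordinates R X + t. Camera axes: x right, y down, z forward; pixel columns grow to the right and rows downward; lengths in m; the calibration is good to about 2 mm. A picture is of the moment at which its call begins. There is no depth.
- manip.job_done(): hands the job in; it is judged then, once.
The state is a dict: "time": time; "joint_pos": joint angles; "joint_vel": joint speeds; "joint_efforts": joint torques, N m; "tool_pos": TCP position; "tool_rot": TCP orientation; "contact_force": force on the tool from outside, world axes, zero at the start; "ft_torque": the same for the moment, N m; "gripper_width": opening from 0.0 (shut) to 1.0 (fully open); "grasp_force": force on a finger pad.
Only numpy, scipy, OpenCV 4.12 (cv2) and the standard library are available. Lean on these libraries where they do the work, as an engineer would, in place of code of your own. Each camera call takes 0.05 s, during which the arm holds its last target. There are 200 camera calls.

## Working session

There is one attempt and no reset: what is moved stays moved. The work goes in short steps, Python scripts to look and compute and a tool call to move; the robot and the scene stay as the last step left them, time stands still between calls to the robot, and variables do not carry over. Pictures are saved under pics/ and viewed, at most 10 in all, crops included, and the job is handed in when it is done.

Besides the shell and the picture viewer there is one more tool, called after "Request:" by a JSON object that holds its "api" and its "payload". move_arm: Moves the arm, as the interface text tells. Its arguments: {"type":"object","properties":{"rows":{"type":"array","items":{"type":"array","items":{"type":"number"}}}},"required":["rows"]}

```bash
mkdir -p pics; python3 - <<'E'
from plant import manip
import cv2,numpy as np
print(manip.state(), manip.tip_reach)
for n in("top","side"):
    f=manip.grab_frame(n); cv2.imwrite(f"pics/{n}0.png",f["img"]); np.savez(f"{n}0.npz",**f); print(n,f["mtx"].tolist(),f["R"].round(4).tolist(),f["t"].round(4).tolist())
E
```

```text
{'time': 0.0, 'joint_pos': array([ 1.22301724e+00,  5.33601400e-02,  1.61430711e+00, -1.81451964e-05,
        1.47603105e+00, -1.18962769e-01]), 'joint_vel': array([-5.37898558e-04, -5.69856601e-04,  4.87582108e-04,  8.63346742e-04,
       -5.07429468e-06,  1.15881580e-03]), 'joint_efforts': array([-9.09307764e-04, -3.93668675e+01, -3.70179713e+01, -8.69686505e-05,
        6.86953063e-03,  3.91529966e-06]), 'tool_pos': array([0.14154177, 0.60814766, 0.24905313]), 'tool_rot': array([-2.34687522e-04,  1.14157812e-01,  9.93462070e-01, -1.02637007e-03]), 'contact_force': array([-0.58762931,  1.13562646,  0.68883018]), 'ft_torque': array([-0.0359623 , -0.0029699 ,  0.00165432]), 'grasp_force': 0.0, 'gripper_width': 1.0014201858753522} 0.019
top [[480.79799446047747, 0.0, 313.15777150162074], [0.0, 480.79799446047747, 201.14799506847092], [0.0, 0.0, 1.0]] [[-0.0181, -0.9998, 0.011], [-0.9872, 0.0161, -0.159], [0.1587, -0.0137, -0.9872]] [0.0368, 0.6395, 0.9911]
side [[411.3272299068539, 0.0, 323.4713723589574], [0.0, 411.3272299068539, 194.06911377915443], [0.0, 0.0, 1.0]] [[-0.7309, -0.6825, 0.0044], [-0.4894, 0.5196, -0.7004], [0.4757, -0.5141, -0.7138]] [0.4947, 0.3569, 0.6397]
```

View pics/top0.png

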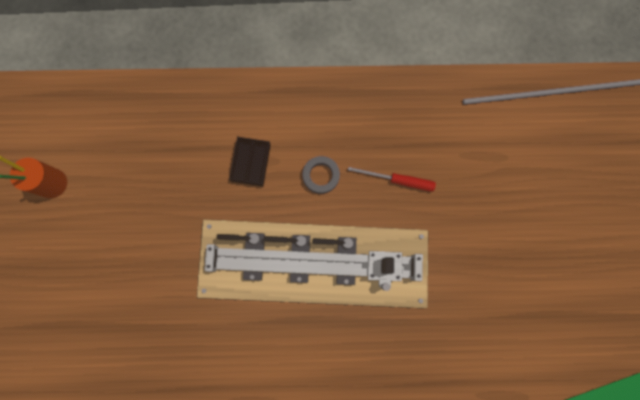

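View pics/side0.png

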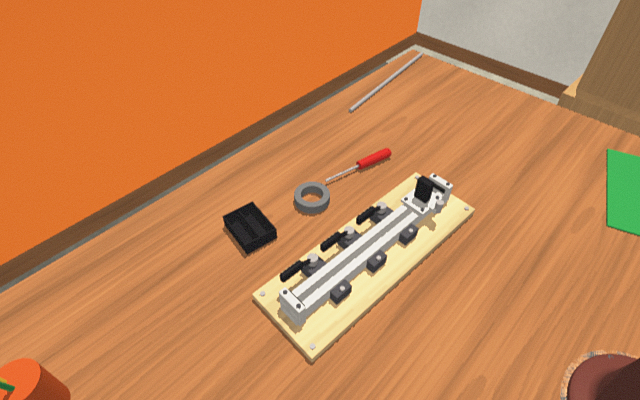

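The top view shows the base with corners near (204,221), (428,231), (427,306) and (198,297). Home is on the left (+y), the levers are on the upper side (+x), and the carriage grip is at about (388,265), parked on the right. The side view agrees: tray, tape and screwdriver all lie beyond the levers.

```bash
cat > h.py <<'E'
import numpy as np,cv2
def ray(f,uv,z):
    K,R,t=f["mtx"],f["R"],f["t"]; c=-R.T@t
    d=(np.c_[np.atleast_2d(uv),np.ones(len(np.atleast_2d(uv)))]@np.linalg.inv(K).T)@R
    return c+d*((z-c[2])/d[:,2])[:,None]
def proj(f,X):
    p=(f["R"]@np.asarray(X).T).T+f["t"]; p=p@f["mtx"].T; return p[:,:2]/p[:,2:]
E
python3 - <<'E'
from h import *
W={}
for n in("top","side"):
    f=dict(np.load(n+"0.npz")); hsv=cv2.cvtColor(f["img"],cv2.COLOR_BGR2HSV)
    m=cv2.inRange(hsv,(14,60,140),(32,190,255)); m=cv2.morphologyEx(m,cv2.MORPH_OPEN,np.ones((3,3)))
    nl,l,s,_=cv2.connectedComponentsWithStats(cv2.morphologyEx(m,cv2.MORPH_CLOSE,np.ones((15,15))))
    k=1+s[1:,4].argmax(); c,_=cv2.findContours((l==k).astype('u1'),0,1); c=max(c,key=cv2.contourArea)[:,0].astype(float)
    w=ray(f,c,.018)[:,:2]; r=cv2.minAreaRect((w*1000).astype('f4')); print(n,r,s[k])
    print(cv2.boxPoints(r).round(0).tolist())
    # base dark grip of carriage
    m2=cv2.inRange(hsv,(0,0,0),(180,255,60)); nl,l,s,cc=cv2.connectedComponentsWithStats(m2)
    for i in range(1,nl):
        if s[i,4]>25: print(s[i].tolist(),cc[i].round(1).tolist(),ray(f,cc[i],.078)[0].round(3).tolist())
E
```

```text
top ((508.76739501953125, 26.973907470703125), (502.9095458984375, 173.62576293945312), 86.67512512207031) [  197   219   232    89 11008]
[[408.0, -219.0], [581.0, -229.0], [610.0, 273.0], [437.0, 283.0]]
[230, 138, 39, 48, 1463] [249.3, 161.5] [0.724, 0.161, 0.078]
[218, 236, 30, 4, 79] [231.9, 237.2] [0.562, 0.197, 0.078]
[263, 238, 33, 5, 83] [279.1, 239.3] [0.556, 0.098, 0.078]
[314, 240, 29, 5, 73] [327.8, 241.5] [0.55, -0.003, 0.078]
[382, 259, 10, 14, 124] [386.5, 265.4] [0.498, -0.123, 0.078]
side ((507.1626281738281, 29.918289184570312), (506.7544860839844, 175.8900146484375), 86.4221420288086) [ 252  194  223  168 9149]
[[404.0, -217.0], [579.0, -228.0], [611.0, 277.0], [435.0, 288.0]]
[415, 176, 30, 27, 379] [425.2, 188.7] [0.5, -0.133, 0.078]
[223, 202, 54, 52, 1593] [249.7, 227.3] [0.693, 0.197, 0.078]
[357, 207, 23, 17, 171] [367.0, 214.3] [0.546, 0.011, 0.078]
[321, 232, 27, 19, 220] [333.4, 240.7] [0.55, 0.109, 0.078]
[399, 236, 8, 8, 27] [402.4, 239.2] [0.455, 0.015, 0.078]
[280, 259, 31, 23, 255] [294.5, 269.7] [0.557, 0.206, 0.078]
[367, 258, 19, 14, 64] [375.5, 265.4] [0.456, 0.098, 0.078]
[331, 294, 12, 10, 39] [335.9, 298.5] [0.463, 0.198, 0.078]
```

Request:
{"api": "move_arm", "payload": {"rows": [[-3,0,0,0,0,-4.85,1],[-4,0,0,0,0,-4.85,1],[-4,0,0,0,0,0,1],[-4,0,0,0,0,0,1],[-4,0,0,0,0,0,1],[-3,-2,0,0,0,0,1],[-3,-2.5,0,0,0,0,1],[-3,-2.5,0,0,0,0,1],[-3,-2.5,0,0,0,0,1],[-3,-2.5,0,0,0,0,1],[-3,-2.5,0,0,0,0,1],[-2.5,-3,0,0,0,0,1],[0,-3,0,0,0,0,1],[0,-3,0,0,0,0,1],[0,-3,0,0,0,0,1],[0,-3,0,0,0,0,1],[0,-3,0,0,0,0,1],[0,-3,0,0,0,0,1],[0,-3,0,0,0,0,1],[0,-3,0,0,0,0,1]]}}

```text
time: 1.77
tool_pos: [0.5097, 0.1612, 0.2497]
tool_rot: [-0.0, 0.03, 1.0, -0.0]
contact_force: [-0.2, -0.3, 0.6]
gripper_width: 0.997
grasp_force: 0.0
```

Request:
{"api": "move_arm", "payload": {"rows": [[0,-3,0,0,0,0,1],[0,-3,0,0,0,0,1],[0,-3,0,0,0,0,1],[0,-3,0,0,0,0,1],[0,-3,0,0,0,0,1],[0,-3,0,0,0,0,1],[0,-3,0,0,0,0,1],[0,-3,0,0,0,0,1],[0,-3,0,0,0,0,1],[0,-3,0,0,0,0,1],[0,0,0,0,0,0,1],[0,0,0,0,0,0,1]]}}

```text
time: 2.77
tool_pos: [0.492, -0.1379, 0.2497]
tool_rot: [-0.001, 0.031, 1.0, 0.0]
contact_force: [-0.3, -0.5, 0.0]
gripper_width: 1.003
grasp_force: 0.0
```

```bash
cat >> h.py <<'E'
from scipy.spatial.transform import Rotation as Ro
def tool(s):
    q=s["tool_rot"]; return Ro.from_quat([q[1],q[2],q[3],q[0]]).as_matrix()
def look(n,tag):
    from plant import manip
    f=manip.grab_frame(n); cv2.imwrite(f"pics/{tag}.png",f["img"]); np.savez(tag+".npz",**f); return f
E
python3 - <<'E'
from h import *; from plant import manip
s=manip.state(); print(s["time"],s["tool_pos"],tool(s).round(4).tolist(),s["contact_force"])
f=look("wrist","w1"); print(f["R"].round(3).tolist(),f["t"],f["mtx"].tolist())
E
```

```text
2.7667 [ 0.49200849 -0.13793951  0.24972339] [[-0.9981, 0.0623, -0.001], [0.0623, 0.9981, 0.0007], [0.001, 0.0007, -1.0]] [-0.28039979 -0.46330006  0.02528774]
[[0.062, 0.998, -0.001], [0.958, -0.06, 0.28], [0.28, -0.018, -0.96]] [ 0.1073177  -0.51644178  0.23885237] [[286.5909505871318, 0.0, 325.6203335716779], [0.0, 286.5909505871318, 199.46467124945403], [0.0, 0.0, 1.0]]
```

View pics/w1.png

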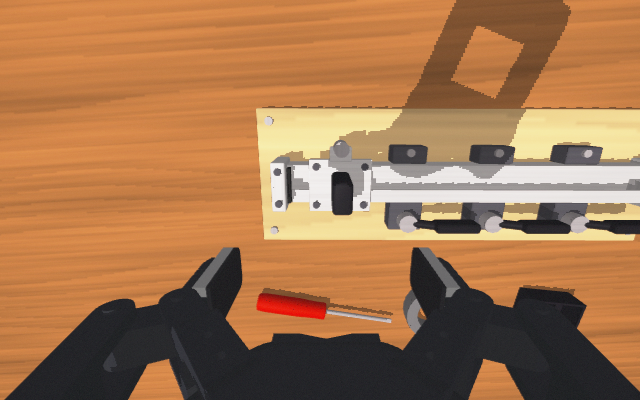

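The wrist view shows the carriage plate with corners near (309,161), (371,160), (371,210) and (310,211). The grip top is around (342,180), the hubs are at about (408,224), (492,224) and (577,224), and the base's left corners are at (257,108) and (264,240).

```bash
python3 - <<'E'
from h import *
f=dict(np.load("w1.npz"))
P=lambda uv,z: ray(f,uv,z)[:,:2].round(4).tolist()
print("plate",P([[309,161],[371,160],[371,210],[310,211]],.058),np.mean(ray(f,[[309,161],[371,160],[371,210],[310,211]],.058),0))
print("hubs",P([[408,224],[492,224],[577,224]],.061))
print("base corners",P([[257,108],[264,240]],.018))
hsv=cv2.cvtColor(f["img"],cv2.COLOR_BGR2HSV)
roi=f["img"][165:220,325:360].max(2); print(roi[::4,::3])
# predicted hubs under track pose
import math
for c,y in [((.508,.0275),3.4)]:
    a=math.radians(y); ex=np.array([math.cos(a),-math.sin(a)]); ey=np.array([math.sin(a),math.cos(a)])
    print([ (np.array(c)+.045*ex+v*ey).round(4).tolist() for v in(-.07,.03,.13)], (np.array(c)-.17*ey).round(4))
E
```

```text
plate [[0.468, -0.1552], [0.4712, -0.0867], [0.5294, -0.0878], [0.5262, -0.1586]] [ 0.49868437 -0.12207785  0.058     ]
hubs [[0.5482, -0.0455], [0.5543, 0.0523], [0.5605, 0.1512]]
base corners [[0.4074, -0.2144], [0.5767, -0.227]]
[[242 180 162 161 163 161 161 161 162 162 162 162]
 [240 239 239 239 163 158 159 158 157 157 158 158]
 [239 240 239  29  31  30  32  32 154 158 159 159]
 [241 241 133  29  30  30  32  31  28 161 161 160]
 [239 239 129  30  30  31  30  30  34 147 157 157]
 [242 242 133  34  51  55  51  48  34  29 161 162]
 [241 241 133  48  56  53  52  50  47  36 161 162]
 [240 239 130  47  56  52  51  49  48  39 157 156]
 [237 238 127  48  55  50  49  49  48  35 236 236]
 [240 239 167  50  52  49  49  50  48  86 239 239]
 [237 238 169  49  52  49  48  46  42  82 237 237]
 [238 238 238  46  53  50  47  46  47  86 237 237]
 [238 238 238  49  47  46  47  43  44 231 237 236]
 [237 238 237 237 236 236 236 237 236 239 241 241]]
[[0.5488, -0.045], [0.5547, 0.0548], [0.5606, 0.1546]] [ 0.4979 -0.1422]
```

Request:
{"api": "move_arm", "payload": {"rows": [[-0.57,1.63,0,0,0,0,1],[0,0,3,0,0,0,1],[0,0,3,0,0,0,1],[0,0,3,0,0,0,1],[0,0,3,0,0,0,1],[0,0,2,0,0,0,1],[0,0,1.5,0,0,0,1],[0,0,0,0,0,0,1],[0,0,0,0,0,0,1]]}}

```text
time: 3.57
tool_pos: [0.4985, -0.1196, 0.0945]
tool_rot: [-0.001, 0.029, 1.0, 0.001]
contact_force: [0.4, -0.5, -0.0]
gripper_width: 1.0
grasp_force: 0.0
```

```bash
python3 - <<'E'
from h import *
f=look("wrist","w2"); g=look("side","s2")
a=f["img"][:, :]; b=g["img"][120:300,300:540]
cv2.imwrite("pics/c2.png",np.vstack([cv2.resize(a[60:300,160:560],(640,384)),cv2.resize(b,None,fx=1.2,fy=1.2,dst=None)[:, :288] if 0 else np.pad(b,((0,0),(0,400),(0,0)))]))
E
```

```text
(no output)
```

View pics/c2.png

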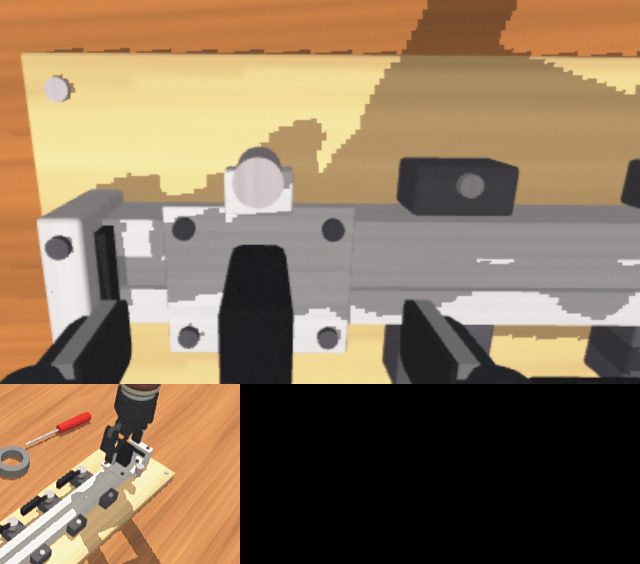

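The fingers straddle the grip: inner pad edges are at about 130 and 405 in the crop, and the grip is at 220–293. It is nearly centred, so I'll close.

Request:
{"api": "move_arm", "payload": {"rows": [[0,0,0,0,0,0,0.3],[0,0,0,0,0,0,0],[0,0,0,0,0,0,-0.2],[0,0,0,0,0,0,-0.4],[0,0,0,0,0,0,-1],[0,0,0,0,0,0,-1],[0,0,0,0,0,0,-1],[0,0,0,0,0,0,-1],[0,0,0,0,0,0,-1],[0,0,0,0,0,0,-1],[0,0,0,0,0,0,-1],[0,0,0,0,0,0,-1]]}}

```text
time: 4.67
tool_pos: [0.4993, -0.1212, 0.0958]
tool_rot: [0.0, 0.03, 1.0, -0.0]
contact_force: [-3.0, -0.7, 5.0]
gripper_width: 0.221
grasp_force: 60.5
```

Request:
{"api": "move_arm", "payload": {"rows": [[0,0.4,0,0,0,0,-1],[0,0.4,0,0,0,0,-1],[0,0.4,0,0,0,0,-1],[0,0.4,0,0,0,0,-1],[0,0.4,0,0,0,0,-1],[0,0.4,0,0,0,0,-1],[0,0.4,0,0,0,0,-1],[0,0.4,0,0,0,0,-1],[0,0.4,0,0,0,0,-1],[0,0.4,0,0,0,0,-1],[0,0.4,0,0,0,0,-1],[0,0.4,0,0,0,0,-1],[0,0.2,0,0,0,0,-1]]}}

```text
time: 5.75
tool_pos: [0.5026, -0.0708, 0.0958]
tool_rot: [0.001, 0.03, 1.0, -0.0]
contact_force: [0.2, -1.6, 3.5]
gripper_width: 0.227
grasp_force: 60.6
```

Request:
{"api": "move_arm", "payload": {"rows": [[0,0.1,0,0,0,0,-1],[0,0.1,0,0,0,0,-1],[0,0.1,0,0,0,0,-1]]}}

```text
time: 6.0
tool_pos: [0.5028, -0.068, 0.0958]
tool_rot: [0.001, 0.03, 1.0, -0.0]
contact_force: [-0.9, -0.2, 3.9]
gripper_width: 0.231
grasp_force: 60.5
```

Request:
{"api": "move_arm", "payload": {"rows": [[0,0.1,0,0,0,0,-1],[0,0.1,0,0,0,0,-1],[0,0.1,0,0,0,0,-1],[0,0.1,0,0,0,0,-1]]}}

```text
time: 6.33
tool_pos: [0.503, -0.0641, 0.0958]
tool_rot: [0.001, 0.03, 1.0, -0.0]
contact_force: [-0.9, -0.9, 5.1]
gripper_width: 0.223
grasp_force: 60.5
```

Request:
{"api": "move_arm", "payload": {"rows": [[0,0.1,0,0,0,0,-1],[0,0.1,0,0,0,0,-1]]}}

```text
time: 6.5
tool_pos: [0.5032, -0.0621, 0.0958]
tool_rot: [0.001, 0.03, 1.0, -0.0]
contact_force: [-0.5, -0.5, 4.9]
gripper_width: 0.226
grasp_force: 60.5
```

Request:
{"api": "move_arm", "payload": {"rows": [[0,0.1,0,0,0,0,-1],[0,0.1,0,0,0,0,-1]]}}

```text
time: 6.67
tool_pos: [0.5033, -0.0601, 0.0958]
tool_rot: [0.001, 0.03, 1.0, -0.0]
contact_force: [-0.6, -0.9, 5.6]
gripper_width: 0.225
grasp_force: 60.5
```

Request:
{"api": "move_arm", "payload": {"rows": [[0,0.1,0,0,0,0,-1],[0,0.1,0,0,0,0,-1]]}}

```text
time: 6.83
tool_pos: [0.5034, -0.0582, 0.0958]
tool_rot: [0.001, 0.03, 1.0, -0.0]
contact_force: [0.0, -2.8, 5.0]
gripper_width: 0.225
grasp_force: 60.6
```

Request:
{"api": "move_arm", "payload": {"rows": [[0,0.1,0,0,0,0,-1],[0,0.05,0,0,0,0,-1]]}}

```text
time: 7.0
tool_pos: [0.5035, -0.0572, 0.0958]
tool_rot: [0.001, 0.03, 1.0, -0.001]
contact_force: [-0.3, -6.1, 4.9]
gripper_width: 0.223
grasp_force: 60.5
```

Request:
{"api": "move_arm", "payload": {"rows": [[0,0.07,0,0,0,0,-1],[0,0,0,0,0,0,-1]]}}

```text
time: 7.17
tool_pos: [0.5035, -0.0569, 0.0958]
tool_rot: [0.001, 0.03, 1.0, -0.001]
contact_force: [-0.1, -6.1, 5.2]
gripper_width: 0.224
grasp_force: 60.5
```

Request:
{"api": "move_arm", "payload": {"rows": [[0,0.07,0,0,0,0,-1],[0,0,0,0,0,0,-1]]}}

```text
time: 7.33
tool_pos: [0.5035, -0.0565, 0.0958]
tool_rot: [0.001, 0.03, 1.0, -0.001]
contact_force: [-0.6, -8.3, 4.4]
gripper_width: 0.222
grasp_force: 60.5
```

It is distinctly tight at clamp A: 8.3 N, about 2 mm past the expected onset. I'll back off 45 mm and let it rest.

Request:
{"api": "move_arm", "payload": {"rows": [[0,-0.2,0,0,0,0,-1],[0,-0.4,0,0,0,0,-1],[0,-0.4,0,0,0,0,-1],[0,-0.5,0,0,0,0,-1],[0,-0.5,0,0,0,0,-1],[0,-0.5,0,0,0,0,-1],[0,-0.5,0,0,0,0,-1],[0,-0.5,0,0,0,0,-1],[0,-0.5,0,0,0,0,-1],[0,-0.4,0,0,0,0,-1],[0,-0.2,0,0,0,0,-1],[0,0,0,0,0,0,-1],[0,0,0,0,0,0,-1],[0,0,0,0,0,0,-1],[0,0,0,0,0,0,-1],[0,0,0,0,0,0,-1],[0,0,0,0,0,0,-1]]}}

```text
time: 8.75
tool_pos: [0.5006, -0.101, 0.0958]
tool_rot: [0.0, 0.03, 1.0, 0.0]
contact_force: [-1.8, -1.0, 6.6]
gripper_width: 0.221
grasp_force: 60.8
```

Request:
{"api": "move_arm", "payload": {"rows": [[0,0,0,0,0,0,-0.3],[0,0,0,0,0,0,0.1],[0,0,0,0,0,0,0.3],[0,0,0,0,0,0,0.5],[0,0,0,0,0,0,0.5],[0,0,0,0,0,0,0.5],[0,0,-2,0,0,0,0.5],[0,0,-2,0,0,0,0.5],[0,0,-2,0,0,0,0.5],[0,0,-2,0,0,0,0.5],[0,0,0,0,0,0,0],[0,0,0,0,0,0,-0.5],[0,0,0,0,0,0,-1],[0,0,0,0,0,0,-1],[0,0,0,0,0,0,-1],[0,0,0,0,0,0,-1],[0,0,0,0,0,0,-1]]}}

```text
time: 10.17
tool_pos: [0.4999, -0.101, 0.1744]
tool_rot: [-0.001, 0.03, 1.0, 0.0]
contact_force: [-0.6, 0.5, 1.0]
gripper_width: -0.004
grasp_force: 0.0
```

```bash
python3 - <<'E'
from h import *; from plant import manip
s=manip.state(); print(s["tool_pos"],tool(s).round(3).tolist(),s["joint_pos"].round(2),s["gripper_width"],s["contact_force"])
f=look("wrist","w3")
E
```

```text
[ 0.49988801 -0.10097057  0.1744072 ] [[-0.998, 0.059, -0.001], [0.059, 0.998, 0.001], [0.001, 0.0, -1.0]] [-0.35 -0.17  1.95  0.    1.36 -1.86] -0.004030342531300033 [-0.59578423  0.51045331  0.95479262]
```

View pics/w3.png

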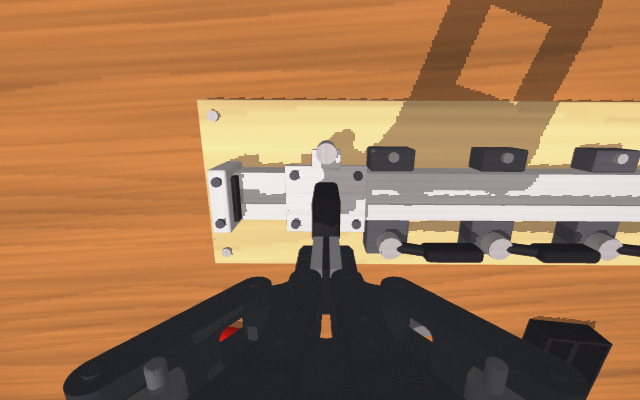

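The carriage is backed off and free at about track y = −129 mm. All levers are closed, with hub A at (390,248) and its black grip at 425–483. Next I'll put the shut fingers beside lever A, over the channel.

Request:
{"api": "move_arm", "payload": {"rows": [[-0.5,2.8,0,0,0,0,-1],[-0.6,2.8,0,0,0,0,-1],[-0.6,2.8,0,0,0,0,-1],[-0.6,2.6,0,0,0,0,-1],[0,0,3,0,0,0,-1],[0,0,3,0,0,0,-1],[0,0,2,0,0,0,-1],[0,0,1.4,0,0,0,-1],[0,0,0,0,0,0,-1],[0,0,0,0,0,0,-1]]}}

```text
time: 11.05
tool_pos: [0.5292, 0.0074, 0.0805]
tool_rot: [-0.001, 0.03, 1.0, 0.0]
contact_force: [-0.7, 0.3, 0.4]
gripper_width: 0.003
grasp_force: 0.0
```

```bash
python3 - <<'E'
from h import *
f=look("wrist","w4"); g=look("side","s4")
b=cv2.resize(g["img"][170:290,260:460],None,fx=2,fy=2)
cv2.imwrite("pics/c4.png",np.vstack([f["img"][80:400],np.pad(b,((0,0),(0,240),(0,0)))]))
E
```

```text
(no output)
```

View pics/c4.png

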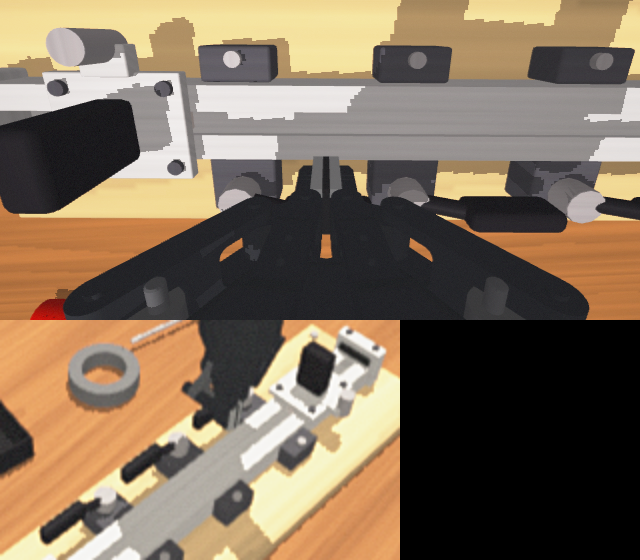

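The fingers are down over the channel with lever A's grip on their +x side, no contact force, and the carriage well clear. Now the approach and arc.

Request:
{"api": "move_arm", "payload": {"rows": [[-0.25,0,0,0,0,0,-1],[-0.25,0,0,0,0,0,-1],[-0.46,0.13,0,0,0,5,-1],[-0.46,0.13,0,0,0,5,-1],[-0.46,0.13,0,0,0,5,-1],[-0.46,0.13,0,0,0,5,-1],[0,0,0,0,0,0,-1]]}}

```text
time: 11.73
tool_pos: [0.5542, 0.0084, 0.0821]
tool_rot: [-0.0, 0.204, 0.979, -0.0]
contact_force: [-1.8, 0.5, 1.6]
gripper_width: -0.005
grasp_force: 0.8
```

Request:
{"api": "move_arm", "payload": {"rows": [[-0.46,0.13,0,0,0,5,-1],[-0.46,0.13,0,0,0,5,-1],[-0.46,0.13,0,0,0,5,-1],[-0.46,0.13,0,0,0,5,-1],[-0.46,0.13,0,0,0,5,-1],[0,0,0,0,0,0,-1]]}}

```text
time: 12.23
tool_pos: [0.5764, 0.0014, 0.0815]
tool_rot: [-0.0, 0.41, 0.912, 0.0]
contact_force: [-1.1, -0.2, 0.8]
gripper_width: -0.001
grasp_force: 0.9
```

Request:
{"api": "move_arm", "payload": {"rows": [[-0.46,0.13,0,0,0,5,-1],[-0.46,0.13,0,0,0,5,-1],[-0.46,0.13,0,0,0,5,-1],[-0.46,0.13,0,0,0,5,-1],[-0.46,0.13,0,0,0,5,-1]]}}

```text
time: 12.65
tool_pos: [0.5932, -0.0138, 0.0814]
tool_rot: [-0.001, 0.598, 0.802, 0.0]
contact_force: [-5.1, 2.8, 1.6]
gripper_width: 0.0
grasp_force: 2.1
```

```bash
python3 - <<'E'
from h import *
g=look("side","s5"); t=look("top","t5")
b=cv2.resize(g["img"][170:290,260:460],None,fx=3,fy=2.5); c=cv2.resize(t["img"][200:320,230:430],None,fx=3,fy=2.4)
cv2.imwrite("pics/c5.png",np.vstack([b,c[:290]]))
E
```

```text
(no output)
```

View pics/c5.png

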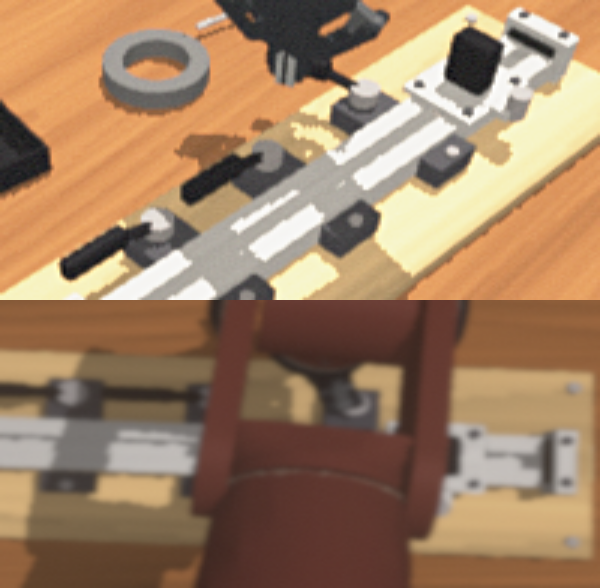

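Lever A is swung out, with the finger beside it, at about 65–70°. I'll push a little further for margin, then retract and lift.

Request:
{"api": "move_arm", "payload": {"rows": [[-0.32,0.09,0,0,0,3.5,-1],[-0.32,0.09,0,0,0,3.5,-1],[0,0,0,0,0,0,-1]]}}

```text
time: 13.0
tool_pos: [0.5971, -0.02, 0.0814]
tool_rot: [-0.0, 0.644, 0.765, 0.0]
contact_force: [-2.3, 1.5, 0.2]
gripper_width: -0.002
grasp_force: 1.3
```

Request:
{"api": "move_arm", "payload": {"rows": [[0.5,0,0,0,0,0,-1],[0.7,0,0,0,0,0,-1],[0,0,-2.5,0,0,0,-1],[0,0,-3,0,0,0,-1],[0,0,-3,0,0,0,-1],[0,0,-3,0,0,0,-1],[0,0,0,0,0,-7,-1],[0,0,0,0,0,-7,-1],[0,0,0,0,0,-7,-1],[0,0,0,0,0,-7,-1],[0,0,0,0,0,-7,-1],[0,0,0,0,0,-7,-1],[0,0,0,0,0,-7,-1],[0,0,0,0,0,-7,-1],[0,0,0,0,0,-7,-1],[0,0,0,0,0,-7,-1],[0,0,0,0,0,-7,-1]]}}

```text
time: 14.42
tool_pos: [0.5955, -0.008, 0.1967]
tool_rot: [0.001, 0.025, 1.0, -0.0]
contact_force: [0.3, 0.5, 0.3]
gripper_width: 0.0
grasp_force: 0.0
```

```bash
python3 - <<'E'
from h import *; from plant import manip
s=manip.state(); print(s["time"],s["tool_pos"],tool(s).round(3).tolist())
f=look("wrist","w6"); g=look("side","s6")
b=cv2.resize(g["img"][170:290,260:460],None,fx=2,fy=2)
cv2.imwrite("pics/c6.png",np.vstack([f["img"][:320],np.pad(b,((0,0),(0,240),(0,0)))]))
E
```

```text
14.4167 [ 0.59553482 -0.008041    0.19673776] [[-0.999, 0.05, 0.002], [0.05, 0.999, -0.001], [-0.002, -0.001, -1.0]]
```

View pics/c6.png

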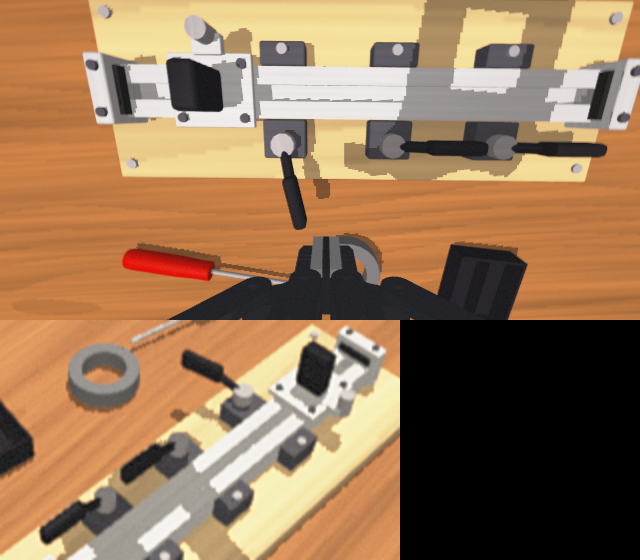

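Lever A is open at about 78°: hub (283,145), tip (300,226). B and C are still closed, the carriage hasn't moved, and the bystanders are in place. Now I'll put the shut fingers behind the carriage grip and push.

Request:
{"api": "move_arm", "payload": {"rows": [[2.25,-3.29,0,0,0,0.6,-1],[2.25,-3.29,0,0,0,0,-1],[2.25,-3.29,0,0,0,0,-1],[2.27,-3.29,0,0,0,0,-1],[0,0,3,0,0,0,-1],[0,0,3,0,0,0,-1],[0,0,2.7,0,0,0,-1],[0,0,0,0,0,0,-1],[0,0,0,0,0,0,-1]]}}

```text
time: 15.27
tool_pos: [0.4954, -0.1332, 0.1082]
tool_rot: [-0.001, 0.035, 0.999, 0.0]
contact_force: [0.2, -1.0, 0.9]
gripper_width: 0.001
grasp_force: 0.0
```

Request:
{"api": "move_arm", "payload": {"rows": [[0,0.3,0,0,0,0,-1],[0,0.3,0,0,0,0,-1],[0,0.3,0,0,0,0,-1],[0,0.4,0,0,0,0,-1],[0,0.4,0,0,0,0,-1],[0,0.4,0,0,0,0,-1],[0,0.4,0,0,0,0,-1],[0,0.4,0,0,0,0,-1],[0,0.4,0,0,0,0,-1],[0,0.4,0,0,0,0,-1]]}}

```text
time: 16.1
tool_pos: [0.4989, -0.0964, 0.1093]
tool_rot: [-0.0, 0.035, 0.999, -0.0]
contact_force: [0.8, -1.1, 1.1]
gripper_width: -0.001
grasp_force: 0.9
```

Request:
{"api": "move_arm", "payload": {"rows": [[0,0.3,0,0,0,0,-1],[0,0.3,0,0,0,0,-1],[0,0.3,0,0,0,0,-1],[0,0.3,0,0,0,0,-1],[0,0.3,0,0,0,0,-1],[0,0.2,0,0,0,0,-1]]}}

```text
time: 16.6
tool_pos: [0.5, -0.0795, 0.1092]
tool_rot: [-0.0, 0.035, 0.999, 0.0]
contact_force: [-0.0, -2.2, 1.7]
gripper_width: -0.0
grasp_force: 1.0
```

Request:
{"api": "move_arm", "payload": {"rows": [[0,0.2,0,0,0,0,-1],[0,0.2,0,0,0,0,-1],[0,0.2,0,0,0,0,-1],[0,0.3,0,0,0,0,-1],[0,0.3,0,0,0,0,-1],[0,0.3,0,0,0,0,-1],[0,0.4,0,0,0,0,-1]]}}

```text
time: 17.18
tool_pos: [0.5013, -0.0606, 0.1092]
tool_rot: [-0.0, 0.035, 0.999, 0.0]
contact_force: [-1.0, -2.8, 2.0]
gripper_width: 0.001
grasp_force: 0.8
```

The carriage passes clamp A freely now, so I'll carry on towards home.

Request:
{"api": "move_arm", "payload": {"rows": [[0,0.5,0,0,0,0,-1],[0,0.5,0,0,0,0,-1],[0,0.5,0,0,0,0,-1],[0,0.5,0,0,0,0,-1],[0,0.5,0,0,0,0,-1],[0,0.5,0,0,0,0,-1],[0,0.5,0,0,0,0,-1],[0,0.5,0,0,0,0,-1],[0,0.5,0,0,0,0,-1],[0,0.5,0,0,0,0,-1],[0,0.5,0,0,0,0,-1],[0,0.5,0,0,0,0,-1],[0,0.5,0,0,0,0,-1],[0,0.5,0,0,0,0,-1],[0,0.5,0,0,0,0,-1],[0,0.5,0,0,0,0,-1],[0,0.5,0,0,0,0,-1],[0,0.5,0,0,0,0,-1],[0,0.5,0,0,0,0,-1],[0,0.5,0,0,0,0,-1]]}}

```text
time: 18.85
tool_pos: [0.5084, 0.0393, 0.1092]
tool_rot: [-0.0, 0.035, 0.999, 0.0]
contact_force: [-1.5, -1.7, 0.1]
gripper_width: -0.002
grasp_force: 0.9
```

Request:
{"api": "move_arm", "payload": {"rows": [[0.05,0.5,0,0,0,0,-1],[0.05,0.5,0,0,0,0,-1],[0.05,0.5,0,0,0,0,-1],[0.05,0.5,0,0,0,0,-1],[0,0.5,0,0,0,0,-1],[0,0.5,0,0,0,0,-1],[0,0.5,0,0,0,0,-1],[0,0.5,0,0,0,0,-1],[0,0.5,0,0,0,0,-1],[0,0.5,0,0,0,0,-1],[0,0.5,0,0,0,0,-1],[0,0.5,0,0,0,0,-1],[0,0.5,0,0,0,0,-1],[0,0.5,0,0,0,0,-1],[0,0.5,0,0,0,0,-1],[0,0.5,0,0,0,0,-1],[0,0.5,0,0,0,0,-1],[0,0.5,0,0,0,0,-1],[0,0.4,0,0,0,0,-1],[0,0.3,0,0,0,0,-1]]}}

```text
time: 20.52
tool_pos: [0.513, 0.1363, 0.1092]
tool_rot: [-0.0, 0.035, 0.999, 0.0]
contact_force: [-0.4, -1.1, 1.4]
gripper_width: -0.0
grasp_force: 0.8
```

Request:
{"api": "move_arm", "payload": {"rows": [[0,0.3,0,0,0,0,-1],[0,0.3,0,0,0,0,-1],[0,0.3,0,0,0,0,-1],[0,0.3,0,0,0,0,-1],[0,0.3,0,0,0,0,-1],[0,0.3,0,0,0,0,-1],[0,0.3,0,0,0,0,-1],[0,0.2,0,0,0,0,-1]]}}

```text
time: 21.18
tool_pos: [0.5146, 0.159, 0.1091]
tool_rot: [-0.0, 0.035, 0.999, 0.0]
contact_force: [-0.7, -1.6, -0.0]
gripper_width: -0.003
grasp_force: 0.8
```

Now small steps to the stop, watching the force.

Request:
{"api": "move_arm", "payload": {"rows": [[0,0.2,0,0,0,0,-1],[0,0.2,0,0,0,0,-1],[0,0.2,0,0,0,0,-1],[0,0.2,0,0,0,0,-1]]}}

```text
time: 21.52
tool_pos: [0.5152, 0.1668, 0.1091]
tool_rot: [-0.0, 0.035, 0.999, -0.0]
contact_force: [-1.1, -1.6, 0.0]
gripper_width: -0.0
grasp_force: 0.8
```

Request:
{"api": "move_arm", "payload": {"rows": [[0,0.15,0,0,0,0,-1],[0,0.15,0,0,0,0,-1]]}}

```text
time: 21.68
tool_pos: [0.5155, 0.1698, 0.1091]
tool_rot: [-0.0, 0.035, 0.999, -0.0]
contact_force: [-0.4, -1.7, -0.4]
gripper_width: 0.001
grasp_force: 0.8
```

Request:
{"api": "move_arm", "payload": {"rows": [[0,0.15,0,0,0,0,-1],[0,0.15,0,0,0,0,-1]]}}

```text
time: 21.85
tool_pos: [0.5158, 0.1728, 0.1092]
tool_rot: [-0.0, 0.035, 0.999, -0.0]
contact_force: [-0.8, -1.4, -0.7]
gripper_width: 0.0
grasp_force: 0.8
```

Request:
{"api": "move_arm", "payload": {"rows": [[0,0.15,0,0,0,0,-1],[0,0.15,0,0,0,0,-1]]}}

```text
time: 22.02
tool_pos: [0.5159, 0.1743, 0.1092]
tool_rot: [-0.0, 0.035, 0.999, -0.002]
contact_force: [-3.6, -11.4, 1.1]
gripper_width: -0.004
grasp_force: 5.9
```

Request:
{"api": "move_arm", "payload": {"rows": [[0,0.15,0,0,0,0,-1],[0,0.15,0,0,0,0,-1]]}}

```text
time: 22.18
tool_pos: [0.5159, 0.1746, 0.1093]
tool_rot: [-0.001, 0.034, 0.999, -0.005]
contact_force: [-3.7, -22.0, 4.4]
gripper_width: -0.0
grasp_force: 11.3
```

Request:
{"api": "move_arm", "payload": {"rows": [[0,0.1,0,0,0,0,-1],[0,0.1,0,0,0,0,-1]]}}

```text
time: 22.35
tool_pos: [0.5159, 0.1747, 0.1093]
tool_rot: [-0.001, 0.035, 0.999, -0.008]
contact_force: [-4.7, -28.0, 6.7]
gripper_width: 0.001
grasp_force: 14.1
```

It is against the stop. I'll back off and lift clear.

Request:
{"api": "move_arm", "payload": {"rows": [[0,-0.3,0,0,0,0,-1],[0,-0.5,0,0,0,0,-1],[0,-1,0,0,0,0,-1],[0,0,-3,0,0,0,-1],[0,0,-3,0,0,0,-1],[0,0,-3,0,0,0,-1],[0,0,-3,0,0,0,-1],[0,-3,0,0,0,0,-1],[0,-3,0,0,0,0,-1],[0,-3,0,0,0,0,-1],[0,0,0,0,0,0,-1],[0,0,0,0,0,0,-1]]}}

```text
time: 23.35
tool_pos: [0.5091, 0.072, 0.2298]
tool_rot: [0.001, 0.036, 0.999, 0.0]
contact_force: [-0.3, -1.1, 0.1]
gripper_width: 0.001
grasp_force: 0.0
```

```bash
python3 - <<'E'
from h import *
f=look("wrist","w7"); g=look("side","s7")
b=cv2.resize(g["img"][170:330,220:460],(480,320))
cv2.imwrite("pics/c7.png",np.vstack([f["img"][:270],np.pad(b,((0,0),(0,160),(0,0)))]))
E
```

```text
(no output)
```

View pics/c7.png

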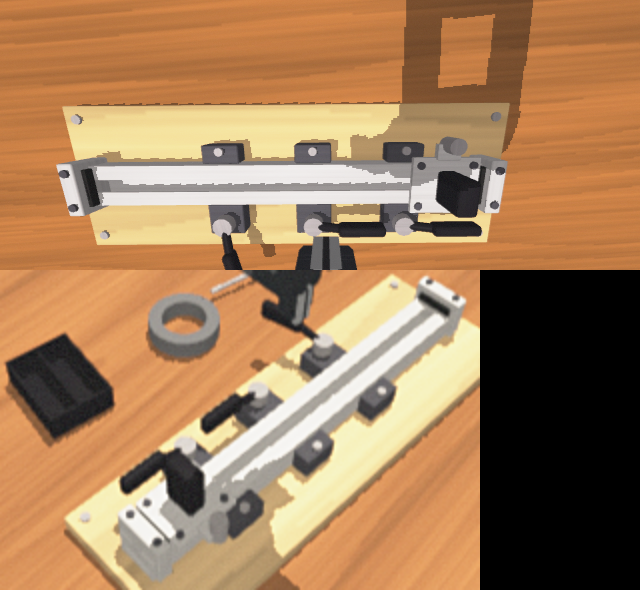

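The carriage is against the home stop (its plate meets the stop at about (482,185)). Lever A is open, B and C are closed, the bystanders haven't moved and the arm is clear.

```bash
python3 -c "
from plant import manip
print(manip.job_done())"
```

```text
the job is handed in; nothing more can be done
None
```

The carriage went tight at clamp A (about 8 N) and was backed off; I then opened lever A, left B and C clamped, and ran the carriage home against its stop with nothing else disturbed; the job is handed in, no verdict shown.

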